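# Hold the magnifier over the watch movement

## Task

Pull the top drawer of the small chest nearly all the way open by its handle and leave it open, then take the hand magnifier out by its handle, carry it over the row of bench presses and dust dome, higher than the top of the tallest press, and stop with the lens level and centred about a centimetre above the open watch movement on its round stand. Never touch the stand or the movement, and leave the presses, dome and parts tray where they stand. Finish while still holding the magnifier there, in the gripper and touching nothing else.

Things in the scene. Friction and masses are not known exactly. Their poses are not given: they have to be found in the camera images.
- chest: Low light-wood instrument chest with two drawers, 250 deep (x) x 280 wide (y) x 120 mm high, fixed. Origin at the centre of its underside; its -x side is the front, roughly facing the robot. Top drawer: floor 70 mm above the bench, inside 205 mm along x, 238 mm along y, side walls 28 mm and front panel 37 mm over its floor.
- chest_drawer0 (a joint): Top drawer's slide, m: 0 shut, grows as the drawer comes out along the chest's -x, to a stop at 0.173. Light: about 1 N of friction, stays where it is left. It may start up to 20 mm ajar. Open enough from 0.13 on.
- chest_drawer0_handle (a point): Middle of the top drawer's handle: a horizontal steel bar 11 mm thick, 120 mm long along the chest's y, standing 35 mm (bar axis) in front of the drawer face, 32 mm below the chest's top (88 mm above the bench). 29 mm free between bar and face. It moves with the drawer; axes as the chest's.
- magnifier: Hand magnifier, 64 to 112 g, flat in the top drawer, lens toward the chest's -y side. Black handle, 16 x 16 mm section, from x = -50 to +55 mm; round lens, 60 mm wide, 9 mm thick, centred at x = +85 mm. Origin on the handle's underside at the place to grip; x along the handle to the lens, z up. With the drawer fully open the handle is 65 to 110 mm out in front of the chest's top edge.
- lens (a point): Centre of the underside of the magnifier's lens: 85 mm from the magnifier's origin along its x; same axes.
- stand: Round movement stand, fixed to the bench: 72 mm foot, slim post, 60 mm round metal plate at 50 to 57 mm height, with a brass watch movement of 35 mm diameter with bare gear wheels between two small grey jaws on it. 66 mm high in all. Origin at the centre of its underside.
- movement (a point): Centre of the top of the watch movement, 66 mm above the bench on the stand's axis: the target; z up.
- press_tall: Green hand press of the row, C-shaped arm with upright spindle on a 68 mm round foot, 160 mm high, 0.9 kg, loose. Origin under the foot. The row (two presses and dome, in any order) stands about along x, near y = -0.06 to -0.01, between chest and stand; y 0.03 to -0.09 is the width of the row.
- press_short: The same kind of press, 135 mm high, in the row. Origin under the foot.
- dome: Glass dust dome on a white plate of 108 mm diameter, 107 mm high, in the row. Origin under the plate.
- tray: White open parts tray with four compartments, 80 x 60 x 22 mm, loose, on the same side of the row as the stand. Origin at the centre of its underside.
There are look-alikes about, which are no part of the job. Several things have the shape of the dome; the one meant has the colours described above. Leave any yellow look-alike of the press_tall alone.

How it is judged:
By the outcome, as a careful person would: the job done as asked, in the order asked, and still so for the second after the job is handed in, while the arm keeps its last pose, push and grip.
It also fails if it takes over 54 s, if anything falls off the work surface, if the arm or the gripper's body presses on something with over 40 N, if the wrist force passes 120 N, or if a joint passes its speed limit or range.

## Robot

A 6-joint arm with a two-finger parallel gripper is mounted at the origin on the work surface. World frame = base frame: x ahead of the robot, y to its left, z up, the work surface at z = 0. Lengths are in m, angles in rad, forces in N, time in s.
With the tool pointing down it reaches from about 0.325 to 0.9 m from the base axis. Payload 6.1 kg.
Tool frame: the origin (TCP) lies midway between the tips of the shut fingers; the grasp point (between the pads) lies 19 mm behind it; z points along the fingers, y is the direction in which the jaws open and shut (so a half turn about z gives the same grasp; the last joint's range is limited). The gripper opens to 85 mm and grips with 20 to 120 N. Pads are 22 mm wide; open, the fingers measure 114 mm over their backs; the gripper's body (76 mm by 85 mm) begins 54 mm behind the grasp point. The pads swing forward as they close: fully open they stand 13 mm farther back than shut.
Start: joints at [1.066, 0.22, 1.526, -0, 1.395, -0.126], TCP at [0.231, 0.581, 0.231] pointing down, gripper open.
Joint ranges: [-2.98, 2.98], [-0.91, 2.08], [0.09, 2.57], [-1.24, 4.39], [0.2, 2.65], [-2.68, 2.68]. Speed limits (rad/s): [2.57, 2.57, 3.01, 3.14, 3.14, 3.14].

## Interface

Orientations are given as [roll, pitch, yaw] about the fixed x, y, z axes, in that order (R = Rz(yaw) Ry(pitch) Rx(roll)).
In Python, from cell import r gives the robot as it stands.
- The arm moves only by the tool send_rows, never from a script. Its argument "commands" is a list of rows, each a list of 2 entries, a list of its own where there are three numbers: the shift along the world's x, y, z in cm, then the turn about the world's z in degrees. A call has 1 to 12 rows; each row shifts and turns the pose as measured when the row begins; what a row does not reach is not made up. A row lasts 1/10 s, in which the tool goes at most 50 mm and 8.59 degrees, less where a joint would pass 70% of its speed; a pose out of reach is approached as far as the arm can. A call with a gripper value outside its range is refused whole. "grip" is the opening, from 0 (shut) to 1 (fully open), set as the call begins (left out, the last holds). The fingers move at their own pace and stop on an object; "force" is the grip in N (left out, the last holds). Time passes only in rows, so rows that do not move let the fingers close. It gives the time, the measured TCP pose, the force and the opening at its end, in the units of the state.
- r.get_state(): the state, without advancing time (a new reading comes with each control period).
- r.camera(name): name is "scene" or "top" or "wrist"; returns (picture, depth): 420x560x3 uint8, red, green, blue; 420x560 float32, m along the optical axis (not along the pixel's ray), 0 where there is no reading.
- r.calibration(name): a dict with "fx", "fy", "cx", "cy" (pixels), "k1" (the pictures are not rectified: a ray, as slopes to the right and down, at radius r is drawn at 1 + k1 r^2 times it, then the intrinsics apply), "R" (3x3) and "t" (3): a world point X has camera coordinates R X + t. Camera axes: x right, y down, z forward; pixel columns grow to the right and rows downward; lengths in m; the calibration is good to about 2 mm. A picture is of the moment at which its call begins: read the wrist's pose just before it. calibration takes no time and is no camera call; for the wrist camera it gives the pose at the moment of the call.
- r.hand_in(): hands the job in, once; it reports no verdict.
The state is a dict: "time_s": time; "joints": joint angles; "qvel": joint speeds; "joint_torque": joint torques, N m; "eef_pos": TCP position; "orientation": TCP orientation; "contact_force": force on the tool from outside, world axes, zero at the start; "torque": the same for the moment, N m; "finger_gap": opening from 0.0 (shut) to 1.0 (fully open).
Only numpy, scipy, OpenCV 4.12 (cv2) and the standard library are available. Lean on these libraries where they do the work, as an engineer would, in place of code of your own. Each camera call takes 0.05 s, during which the arm holds its last target. There are 200 camera calls.

## Working session

There is one attempt and no reset: what is moved stays moved. The work goes in short steps, Python scripts to look and compute and a tool call to move; the robot and the scene stay as the last step left them, time stands still between calls to the robot, and variables do not carry over. Pictures are saved under pics/ and viewed, about 8 in all and at most 12, crops included, and the job is handed in when it is done.

Besides the shell and the picture viewer there is one more tool, called after ">>>" as a command line: name --argument value ..., lists and objects as JSON in quotes. send_rows: Moves the arm, as the interface text tells. Its arguments: {"type":"object","properties":{"commands":{"type":"array"},"grip":{"type":"number"},"force":{"type":"number"}},"required":["commands"]}

```bash
mkdir -p pics; cat > h.py <<'E'
import numpy as np, cv2
from cell import r
def pts(name,px,z=None,depth=None,cal=None):
    c=cal or r.calibration(name); R=np.array(c["R"]);t=np.array(c["t"])
    out=[]
    for u,v in px:
        d=np.array([(u-c["cx"])/c["fx"],(v-c["cy"])/c["fy"]]); s=d.copy()
        for _ in range(20): s=d/(1+c["k1"]*(s@s))
        ray=np.array([s[0],s[1],1.])
        o=-R.T@t; w=R.T@ray
        k=(z-o[2])/w[2] if z is not None else depth[int(round(v)),int(round(u))]
        out.append(o+k*w)
    return np.array(out)
def snap(name,tag):
    c=r.calibration(name); p,d=r.camera(name)
    cv2.imwrite(f"pics/{tag}.png",p[:,:,::-1]); np.savez(f"{tag}.npz",p=p,d=d,c=np.array(c,dtype=object))
    return p,d,c
E
python3 - <<'E'
from h import *
a=snap("top","top0");b=snap("scene","scene0")
print(r.get_state()); print(a[2])
E
```

```text
{'time_s': 0.1, 'joints': array([ 1.06586236e+00,  2.21161117e-01,  1.52755005e+00,  1.06645328e-05,
        1.39470570e+00, -1.26097814e-01]), 'qvel': array([ 2.18309098e-03, -3.00654127e-03, -2.36427866e-03, -4.07636227e-04,
        1.35985602e-03,  6.06174864e-05]), 'joint_torque': array([ 7.97066114e-04, -4.98233771e+01, -3.90553164e+01, -1.62554365e-04,
        5.52902595e-03,  3.12224273e-06]), 'eef_pos': array([0.23086993, 0.580181  , 0.23027183]), 'orientation': array([-3.13978424e+00, -2.39833431e-04,  2.76275441e+00]), 'contact_force': array([-0.50963394,  0.03376502, -0.4382847 ]), 'torque': array([-0.00366222,  0.04373876,  0.04932763]), 'finger_gap': 0.9975626554547656}
{'fx': 440.80493744460375, 'fy': 440.80493744460375, 'cx': 279.71781377053185, 'cy': 208.27735190006152, 'k1': -0.07923069733248297, 'R': array([[ 0.00305063, -0.99999393,  0.00168372],
       [-0.99376676, -0.00321925, -0.11143279],
       [ 0.11143754, -0.00133328, -0.99377055]]), 't': array([-0.00987484,  0.59705502,  0.99883566])}
```

View pics/top0.png

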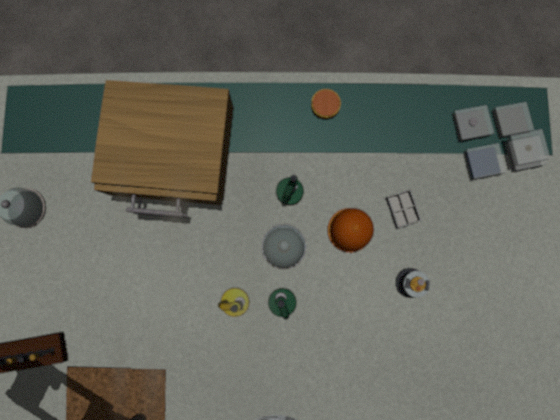

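View pics/scene0.png

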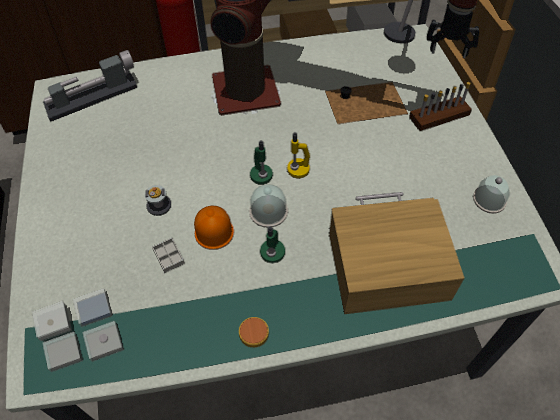

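The top view shows the chest at (163,140) with its handle at (160,211). The row is green press (290,190), clear dome on white plate (284,246) and green press (282,302). The stand is at (415,284) and the tray at (403,209).

Look-alikes:
- Handle: only one candidate, and the lower drawer has none visible.
- Domes: orange (350,230) and clear at far left (22,207).
- Press: yellow (234,302).

Stand, tray and magnifier have no twins on the bench.

```bash
python3 - <<'E'
from h import *
f=np.load("top0.npz",allow_pickle=True);p,d,c=f["p"],f["d"],f["c"].item()
np.set_printoptions(precision=4,suppress=True)
print("chest",pts("top",[(107,82),(230,90),(219,200),(94,191)],z=.12,cal=c))
# world map by depth
vv,uu=np.mgrid[0:420,0:560]
dd=np.stack([(uu-c["cx"])/c["fx"],(vv-c["cy"])/c["fy"]],-1);s=dd.copy()
for _ in range(20): s=dd/(1+c["k1"]*(s**2).sum(-1,keepdims=True))
W=(np.dstack([s,np.ones((420,560))])*d[...,None]-c["t"])@c["R"]
np.save("W.npy",W)
def reg(n,u0,u1,v0,v1,zl,zh):
    w=W[v0:v1,u0:u1].reshape(-1,3); m=w[(w[:,2]>zl)&(w[:,2]<zh)]
    pz=np.percentile(m,[2,50,98],axis=0); print(n,len(m)); print(pz, "max",m.max(0), "mean",m.mean(0)); return m
m=reg("handle",120,195,203,222,.075,.1); 
ctr,sz,ang=cv2.minAreaRect(m[:,:2].astype(np.float32)); print(ctr,sz,ang)
reg("chesttop",90,235,78,203,.11,.13)
reg("pressA",270,310,170,210,.03,.25)
reg("pressB",262,302,280,330,.03,.25)
reg("dome",260,310,222,272,.03,.25)
reg("orange",325,380,200,260,.03,.25)
reg("stand",395,435,264,304,.045,.08)
g=cv2.resize(p[120:240,80:240],None,fx=4,fy=4,interpolation=cv2.INTER_CUBIC);g2=cv2.resize(p[250:310,390:440],None,fx=8,fy=8,interpolation=cv2.INTER_CUBIC)[:480,:]
g2=cv2.resize(g2,(160*2,480))[:, :160]
g2=cv2.resize(p[254:314,395:435],None,fx=4,fy=8)[:480,:]
cv2.imwrite("pics/c1.png",np.hstack([g,g2])[:,:800,::-1])
E
```

```text
chest [[0.8731 0.3831 0.12  ]
 [0.8519 0.1036 0.12  ]
 [0.6049 0.1228 0.12  ]
 [0.624  0.3978 0.12  ]]
handle 338
[[0.5727 0.2089 0.0886]
 [0.5831 0.2663 0.0933]
 [0.601  0.3308 0.0975]] max [0.6019 0.3352 0.0995] mean [0.5834 0.2674 0.0933]
(0.5869086384773254, 0.2708010673522949) (0.029528100043535233, 0.12879052758216858) 0.2219066619873047
chesttop 13304
[[0.63   0.1222 0.1156]
 [0.7441 0.2559 0.1214]
 [0.8631 0.3926 0.1248]] max [0.8779 0.4064 0.1295] mean [0.745  0.2563 0.1212]
pressA 225
[[ 0.6129 -0.0452  0.0571]
 [ 0.6386 -0.0285  0.0865]
 [ 0.6574 -0.0131  0.1368]] max [ 0.6599 -0.0108  0.1382] mean [ 0.6361 -0.0287  0.0927]
pressB 194
[[ 0.351  -0.0265  0.0773]
 [ 0.3819 -0.0134  0.1147]
 [ 0.4007 -0.0007  0.1614]] max [ 0.4013 -0.0005  0.1631] mean [ 0.38   -0.0136  0.1221]
dome 1429
[[ 0.4657 -0.0591  0.0534]
 [ 0.5076 -0.0156  0.0792]
 [ 0.5512  0.0271  0.1058]] max [0.5566 0.0322 0.1105] mean [ 0.5077 -0.0164  0.0776]
orange 1462
[[ 0.504  -0.2148  0.0451]
 [ 0.5456 -0.1684  0.0784]
 [ 0.5897 -0.129   0.1053]] max [ 0.5964 -0.1253  0.1094] mean [ 0.5459 -0.1696  0.0762]
stand 561
[[ 0.3957 -0.3431  0.0538]
 [ 0.4233 -0.3164  0.0603]
 [ 0.4497 -0.2908  0.0681]] max [ 0.452  -0.2886  0.0708] mean [ 0.4237 -0.3166  0.0607]
```

View pics/c1.png

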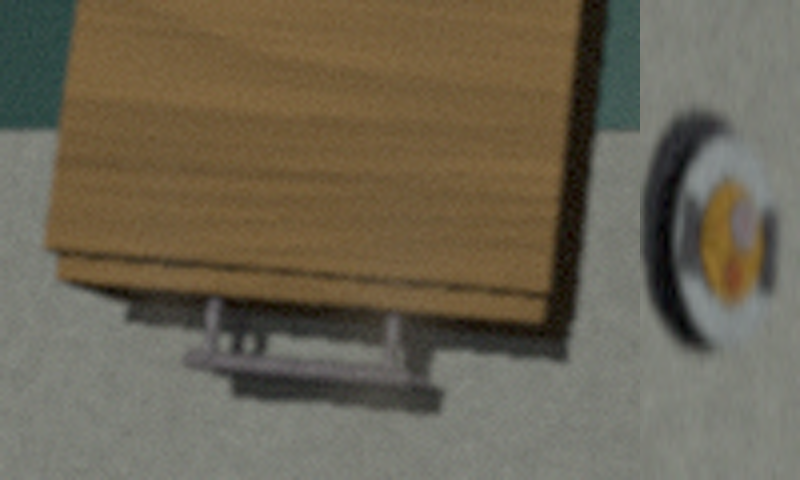

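```bash
python3 - <<'E'
from h import *
f=np.load("top0.npz",allow_pickle=True);c=f["c"].item()
e=pts("top",[(126.3,209.5),(183,214)],z=.088,cal=c);print(e,e.mean(0))
print("mov",pts("top",[(417.3,284.5)],z=.066,cal=c), pts("top",[(415.5,284)],z=.057,cal=c))
E
```

```text
[[0.58709434 0.33523848 0.088     ]
 [0.57746968 0.20689242 0.088     ]] [0.58228201 0.27106545 0.088     ]
mov [[ 0.42200996 -0.31775471  0.066     ]] [[ 0.42261449 -0.31645073  0.057     ]]
```

>>> send_rows --commands '[[[3.9,-3.4,-0.5],-8],[[3.9,-3.4,-0.5],-8],[[3.9,-3.4,-0.5],-8],[[3.9,-3.4,0],-8],[[3.9,-3.4,0],-8],[[3.9,-3.4,0],-8],[[3.9,-3.4,0],-8],[[3.9,-3.4,0],-8],[[3.5,-3.4,0],-8],[[0,0,0],0]]' --grip 0.3

```text
time_s: 1.1
eef_pos: [0.5676, 0.2745, 0.2101]
orientation: [-3.135, 0.0, 1.46]
contact_force: [-0.7, 0.3, 0.4]
finger_gap: 0.303
```

```bash
python3 - <<'E'
from h import *
p,d,c=snap("wrist","w0"); print(r.get_state()["eef_pos"],c["R"],c["t"])
E
```

```text
[0.5656963  0.27645714 0.20986999] [[ 0.99387468 -0.11023448 -0.00784087]
 [-0.10350992 -0.95340307  0.28338717]
 [-0.03871455 -0.28083973 -0.95897353]] [-0.53249339  0.28929241  0.45759837]
```

View pics/w0.png

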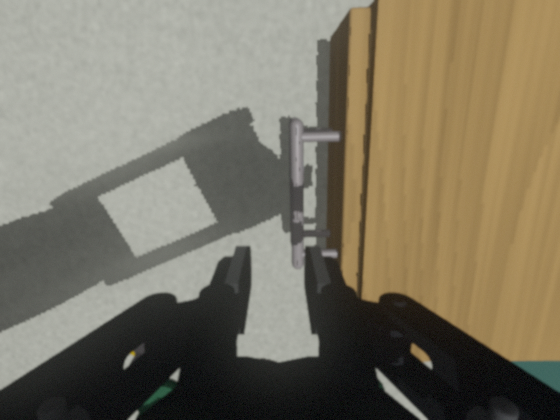

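Wrist view: the bar runs vertically from (297,121) to (297,267), left of the drawer face.

```bash
python3 - <<'E'
from h import *
c=np.load("w0.npz",allow_pickle=True)["c"].item()
e=pts("wrist",[(297,121),(297,267),(340,290),(347,60)],z=.088,cal=c);print(e,e[:2].mean(0)); print(pts("wrist",[(345,290),(352,12),(368,12),(362,290)],z=.107,cal=c))
E
```

```text
[[0.58918975 0.33439339 0.088     ]
 [0.57729118 0.20717746 0.088     ]
 [0.61447176 0.17968114 0.088     ]
 [0.63052319 0.37430398 0.088     ]] [0.58324047 0.27078543 0.088     ]
[[0.61601447 0.19115039 0.107     ]
 [0.63137434 0.40133978 0.107     ]
 [0.64197049 0.40010905 0.107     ]
 [0.63041535 0.18964767 0.107     ]]
```

>>> send_rows --commands '[[[1.7,-0.5,-2],2],[[0,0,-4],0],[[0,0,-2],0],[[0,0,0],0],[[0,0,0],0]]'

```text
time_s: 1.65
eef_pos: [0.5798, 0.2748, 0.1277]
orientation: [-3.131, -0.002, 1.509]
contact_force: [-0.3, -0.0, -0.1]
finger_gap: 0.302
```

>>> send_rows --commands '[[[0.4,-0.3,0],-0.8],[[0,0,-2.5],0],[[0,0,-2.5],0],[[0,0,0],0]]'

```text
time_s: 2.05
eef_pos: [0.5874, 0.2748, 0.0843]
orientation: [-3.141, -0.007, 1.497]
contact_force: [-0.8, -0.2, -0.7]
finger_gap: 0.299
```

>>> send_rows --commands '[[[-0.4,0,-0.6],0],[[0,0,-0.6],0],[[0,0,0],0]]'

```text
time_s: 2.35
eef_pos: [0.5858, 0.276, 0.0767]
orientation: [3.136, -0.009, 1.497]
contact_force: [-1.4, -0.0, -0.7]
finger_gap: 0.3
```

>>> send_rows --commands '[[[0,0,0],0],[[0,0,0],0],[[0,0,0],0],[[0,0,0],0],[[0,0,0],0]]' --grip 0 --force 40

```text
time_s: 2.85
eef_pos: [0.5837, 0.2763, 0.0776]
orientation: [3.14, -0.009, 1.496]
contact_force: [-1.3, 0.7, -2.3]
finger_gap: 0.106
```

>>> send_rows --commands '[[[-1.5,0.11,0],0],[[-1.5,0.11,0],0],[[-1.5,0.11,0],0],[[-1.5,0.11,0],0],[[-1.5,0.11,0],0],[[-1.5,0.11,0],0],[[-1.5,0.11,0],0],[[-1.5,0.11,0],0],[[0,0,0],0]]'

```text
time_s: 3.75
eef_pos: [0.4646, 0.2867, 0.0776]
orientation: [3.13, -0.015, 1.494]
contact_force: [-0.2, 0.6, -4.2]
finger_gap: 0.106
```

>>> send_rows --commands '[[[-1,0.08,0],0],[[-1,0.08,0],0],[[-0.8,0.06,0],0],[[-0.6,0.04,0],0],[[-0.5,0.04,0],0],[[0,0,0],0]]'

```text
time_s: 4.35
eef_pos: [0.4244, 0.2901, 0.0776]
orientation: [3.128, -0.017, 1.493]
contact_force: [-0.3, 1.2, -4.3]
finger_gap: 0.109
```

>>> send_rows --commands '[[[0,0,0],0],[[0,0,0],0],[[0,0,0],0],[[0,0,1],0],[[0,0,2],0],[[0,0,4],0],[[0,0,4],0],[[2,0,4],0],[[2,0,1],0],[[0,0,0],0],[[0,0,0],0]]' --grip 0.3

```text
time_s: 5.45
eef_pos: [0.4672, 0.2893, 0.2524]
orientation: [3.12, -0.019, 1.493]
contact_force: [-1.3, -0.2, -0.6]
finger_gap: 0.299
```

```bash
python3 - <<'E'
from h import *
p,d,c=snap("wrist","w1"); print(r.get_state()["eef_pos"])
a=snap("top","top1")[0]
g=cv2.resize(a[120:300,80:220],None,fx=2.333,fy=2.333)
g=g[:420]
cv2.imwrite("pics/c2.png",np.hstack([p[:,:460],np.pad(g,((0,420-g.shape[0]),(0,0),(0,0)))])[:,:800,::-1])
E
```

```text
[0.46702201 0.28920225 0.25203692]
```

View pics/c2.png

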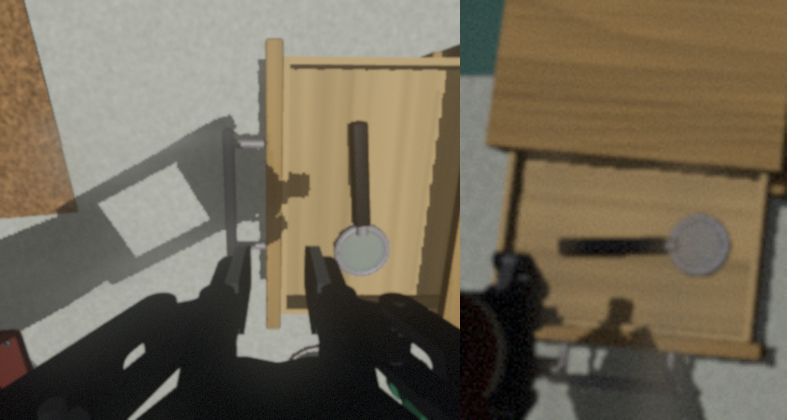

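Wrist view: the drawer is open. The magnifier handle runs from (358,122) to (362,225) and the lens centre is at (361,250).

```bash
python3 - <<'E'
from h import *
np.set_printoptions(precision=4,suppress=True)
f=np.load("w1.npz",allow_pickle=True);c=f["c"].item();p=f["p"]
m=(p[115:222,335:385].max(2)<75).astype(np.uint8)
n,l,s,_=cv2.connectedComponentsWithStats(m);k=1+s[1:,4].argmax();print(s[k])
v,u=np.nonzero(l==k); w=pts("wrist",list(zip(u+335,v+115)),z=.084,cal=c)[:,:2]
print(cv2.minAreaRect(w.astype(np.float32)),w.mean(0),w.min(0),w.max(0))
b=cv2.fitLine(w.astype(np.float32),cv2.DIST_L2,0,.01,.01).ravel();print("line",b)
print("lens",pts("wrist",[(361,250)],z=.079,cal=c))
f=np.load("top1.npz",allow_pickle=True);c=f["c"].item()
print("top: lens,end",pts("top",[(80+(698-460)/2.333,120+245/2.333)],z=.079,cal=c),pts("top",[(80+(559-460)/2.333,120+246/2.333)],z=.084,cal=c))
E
```

```text
[  14    7   20  100 1488]
((0.5513220429420471, 0.2957790493965149), (0.016955388709902763, 0.09911342710256577), 1.3010889291763306) [0.5516 0.2942] [0.5424 0.2464] [0.5604 0.3453]
line [ 0.0324 -0.9995  0.5516  0.2942]
lens [[0.5541 0.2128 0.079 ]]
top: lens,end [[0.5536 0.2104 0.079 ]] [[0.5516 0.344  0.084 ]]
```

>>> send_rows --commands '[[[4,0.3,0],3.2],[[4.4,0.3,0],3.1],[[0,0,-4],0],[[0,0,-4],0],[[0,0,-4],0],[[0,0,0],0],[[0,0,0],0]]' --grip 0.45

```text
time_s: 6.25
eef_pos: [0.5433, 0.2943, 0.1196]
orientation: [3.136, -0.013, 1.611]
contact_force: [-0.2, -0.1, 1.6]
finger_gap: 0.449
```

>>> send_rows --commands '[[[0.8,0.1,-1],0],[[0,0,-1.5],0],[[0,0,-1],0],[[0,0,0],0]]'

```text
time_s: 6.65
eef_pos: [0.5544, 0.2968, 0.0876]
orientation: [3.129, -0.016, 1.612]
contact_force: [-1.9, 1.0, -0.6]
finger_gap: 0.449
```

>>> send_rows --commands '[[[-0.3,-0.1,-0.7],0],[[0,0,-0.6],0],[[0,0,0],0]]'

```text
time_s: 6.95
eef_pos: [0.5518, 0.2961, 0.0747]
orientation: [3.127, -0.016, 1.612]
contact_force: [0.1, -0.2, 0.3]
finger_gap: 0.449
```

>>> send_rows --commands '[[[0,0,0],0],[[0,0,0],0],[[0,0,0],0],[[0,0,0],0],[[0,0,0],0]]' --grip 0 --force 60

```text
time_s: 7.45
eef_pos: [0.5524, 0.2963, 0.0758]
orientation: [3.126, -0.017, 1.612]
contact_force: [-1.2, -0.3, -1.2]
finger_gap: 0.164
```

>>> send_rows --commands '[[[0,0,1],0],[[0,0,2],0],[[0,0,3],0],[[0,0,3],0],[[0,0,3],0],[[0,0,3],0],[[0,0,2],0],[[0,0,0],0],[[0,0,0],0]]'

```text
time_s: 8.35
eef_pos: [0.55, 0.2955, 0.2561]
orientation: [3.126, -0.017, 1.612]
contact_force: [0.3, -0.3, -1.7]
finger_gap: 0.164
```

```bash
python3 - <<'E'
from h import *
p,d,c=snap("wrist","w2"); s=r.get_state();print(s["eef_pos"],s["orientation"])
b=snap("scene","scene2")[0]
cv2.imwrite("pics/c3.png",np.hstack([p[150:,150:450],b[60:330,260:]])[:,:,::-1])
E
```

```text
[0.55006458 0.29555914 0.25615417] [ 3.12578461 -0.0168693   1.61188858]
```

View pics/c3.png

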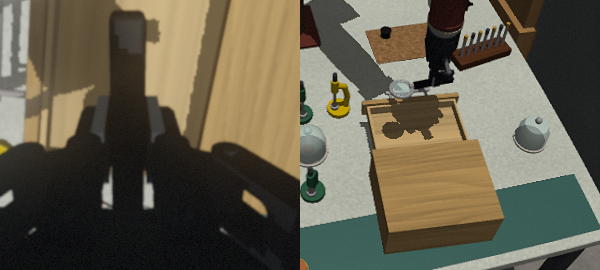

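>>> send_rows --commands '[[[-0.5,-2,0],0],[[-1,-4,0],0],[[-1,-4,0],0],[[-1,-4,0],0],[[-1,-4,0],0],[[-1,-4,0],0],[[-1,-4,0],0],[[-1,-4,0],0],[[-1,-4,0],0],[[-1,-4,0],0],[[-1,-4,0],0],[[-1,-3,0],0]]'

```text
time_s: 9.65
eef_pos: [0.4172, -0.165, 0.2322]
orientation: [-3.123, -0.021, 1.62]
contact_force: [0.7, -0.0, -0.7]
finger_gap: 0.166
```

>>> send_rows --commands '[[[0,-3,0],0],[[0,-2,0],0],[[0,0,0],0],[[0,0,-2],0],[[0,0,-2],0],[[0,0,-2],0],[[0,0,0],0],[[0,0,0],0],[[0,0,0],0]]'

```text
time_s: 10.55
eef_pos: [0.41, -0.2137, 0.1604]
orientation: [-3.108, -0.034, 1.613]
contact_force: [0.1, -0.3, -0.5]
finger_gap: 0.166
```

```bash
python3 - <<'E'
from h import *
p,d,c=snap("wrist","w3"); s=r.get_state();print(s["eef_pos"],s["orientation"])
a=snap("top","top3")[0]; b=snap("scene","scene3")[0]
cv2.imwrite("pics/c4.png",np.hstack([cv2.resize(a[220:320,340:440],(400,400)),cv2.resize(b[120:220,110:210],(400,400))])[:,:,::-1])
E
```

```text
[ 0.4102942  -0.21393229  0.16082269] [-3.10909842 -0.03380873  1.6132376 ]
```

View pics/c4.png

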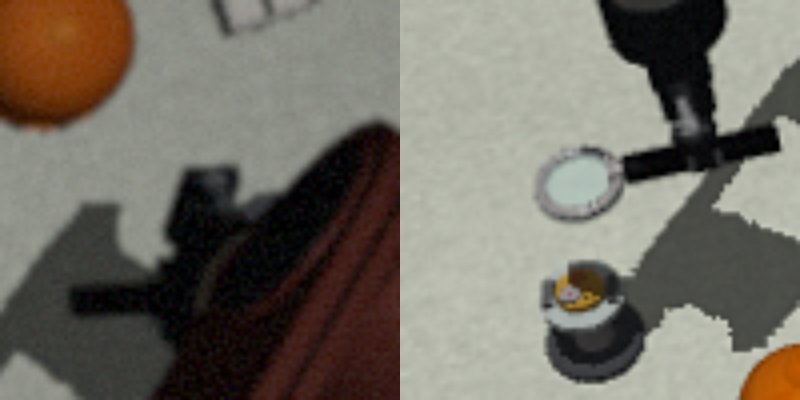

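The top view has the lens hidden by the arm. In the scene view the lens centre is at pixel (155,166) and the movement at (154.5,193).

```bash
python3 - <<'E'
from h import *
np.set_printoptions(precision=4,suppress=True)
f=np.load("scene3.npz",allow_pickle=True);c=f["c"].item();p=f["p"];d=f["d"]
print("lens",pts("scene",[(155,166)],z=.158,cal=c),"by depth",pts("scene",[(155,166)],depth=d,cal=c))
print("mov",pts("scene",[(154.7,193.2)],z=.066,cal=c),pts("scene",[(154.7,193.2)],depth=d,cal=c))
# lens plane from depth
uv=[(u,v) for u in range(140,172) for v in range(152,180)]
w=pts("scene",uv,depth=d,cal=c); m=(w[:,2]>.13)&(w[:,1]<-.265)&(w[:,2]<.19); w=w[m]
ce=w.mean(0);print(len(w),ce,w.min(0),w.max(0)); A=np.c_[w[:,:2]-ce[:2],np.ones(len(w))]
print("slopes dz/dx,dz/dy",np.linalg.lstsq(A,w[:,2],rcond=None)[0])
print("rect",cv2.minEnclosingCircle(w[:,:2].astype(np.float32)))
E
```

```text
lens [[ 0.4182 -0.2966  0.158 ]] by depth [[ 0.417  -0.2968  0.1567]]
mov [[ 0.4339 -0.3169  0.066 ]] [[ 0.4312 -0.3174  0.0628]]
339 [ 0.4174 -0.2971  0.1595] [ 0.3848 -0.3264  0.1482] [ 0.4451 -0.2652  0.1686]
slopes dz/dx,dz/dy [-0.0324  0.0396  0.1595]
rect ((0.41556355357170105, -0.2959781289100647), 0.032239239662885666)
```

>>> send_rows --commands '[[[1,0,0],0],[[0,-1,0],0],[[0,-0.6,0],0],[[0,0,0],0],[[0,0,0],0]]'

```text
time_s: 11.2
eef_pos: [0.423, -0.2333, 0.1635]
orientation: [-3.113, -0.03, 1.613]
contact_force: [0.7, 0.1, -1.3]
finger_gap: 0.166
```

```bash
python3 - <<'E'
from h import *
np.set_printoptions(precision=4,suppress=True)
f=np.load("scene0.npz",allow_pickle=True);c=f["c"].item();p=f["p"];d=f["d"]
uv=[(u,v) for u in range(138,178) for v in range(175,218)]
w=pts("scene",uv,depth=d,cal=c)
for lo,hi in((.05,.061),(.061,.075),(.05,.075)):
    m=(w[:,2]>lo)&(w[:,2]<hi);x=w[m];print(lo,hi,len(x),x.mean(0),cv2.minEnclosingCircle(x[:,:2].astype(np.float32)))
hsv=cv2.cvtColor(p,cv2.COLOR_RGB2HSV);i=[j for j,(u,v) in enumerate(uv) if 8<hsv[v,u,0]<35 and hsv[v,u,1]>110 and hsv[v,u,2]>60]
x=pts("scene",[uv[j] for j in i],z=.065,cal=c);print("brass",len(i),x.mean(0),x.min(0),x.max(0))
f=np.load("top0.npz",allow_pickle=True);c=f["c"].item();p=f["p"]
hsv=cv2.cvtColor(p,cv2.COLOR_RGB2HSV);i=[(u,v) for u in range(398,434) for v in range(268,302) if 8<hsv[v,u,0]<35 and hsv[v,u,1]>110 and hsv[v,u,2]>60]
x=pts("top",i,z=.065,cal=c);print("brass top",len(i),x.mean(0),x.min(0),x.max(0))
E
```

```text
0.05 0.061 233 [ 0.429  -0.3169  0.0561] ((0.4253327250480652, -0.31943848729133606), 0.032613031566143036)
0.061 0.075 73 [ 0.4263 -0.3181  0.0635] ((0.42561668157577515, -0.3160666823387146), 0.024233361706137657)
0.05 0.075 306 [ 0.4283 -0.3172  0.0578] ((0.4253327250480652, -0.31943848729133606), 0.032613031566143036)
brass 84 [ 0.4286 -0.3167  0.065 ] [ 0.4109 -0.3355  0.065 ] [ 0.447  -0.3017  0.065 ]
brass top 129 [ 0.4219 -0.3158  0.065 ] [ 0.4096 -0.3358  0.065 ] [ 0.4387 -0.3014  0.065 ]
```

>>> send_rows --commands '[[[0,0,2],0],[[0,0,4],0],[[0,0,3],0],[[0,0,0],0],[[0,0,0],0]]'

```text
time_s: 11.7
eef_pos: [0.4206, -0.2322, 0.2543]
orientation: [-3.109, -0.034, 1.611]
contact_force: [-0.0, 0.7, -1.5]
finger_gap: 0.166
```

>>> send_rows --commands '[[[0,4,0],0],[[0,4,0],0],[[0,4,0],0],[[0,0,0],0],[[0,0,0],0]]'

```text
time_s: 12.2
eef_pos: [0.4174, -0.1081, 0.2478]
orientation: [-3.102, -0.038, 1.608]
contact_force: [-0.4, 0.3, -0.4]
finger_gap: 0.165
```

>>> send_rows --commands '[[[0,-1,0],0],[[0,-1,0],0],[[0,-1,0],0],[[0,-1,0],0],[[0,-1,0],0],[[0,-1,0],0],[[0,-1,0],0],[[0,-1,0],0],[[0,-1,0],0],[[0,-1,0],0],[[0,0,0],0],[[0,0,0],0]]'

```text
time_s: 13.4
eef_pos: [0.416, -0.2224, 0.2457]
orientation: [-3.099, -0.038, 1.601]
contact_force: [-0.9, -0.4, -0.5]
finger_gap: 0.165
```

>>> send_rows --commands '[[[5,0,0],0],[[5,0,0],0],[[5,0,0],0],[[0,0,0],0],[[0,0,0],0]]'

```text
time_s: 13.9
eef_pos: [0.568, -0.2188, 0.241]
orientation: [-3.092, -0.042, 1.601]
contact_force: [-0.9, -0.1, -0.2]
finger_gap: 0.164
```

>>> send_rows --commands '[[[-1.5,0,0],0],[[-1.5,0,0],0],[[-1.5,0,0],0],[[-1.5,0,0],0],[[-1.5,0,0],0],[[-1.5,0,0],0],[[-1.5,0,0],0],[[-1.5,0,0],0],[[-1.5,0,0],0],[[-1.2,0,0],0],[[0,0,0],0],[[0,0,0],0]]'

```text
time_s: 15.1
eef_pos: [0.4049, -0.214, 0.2461]
orientation: [-3.098, -0.036, 1.6]
contact_force: [1.1, 0.3, 0.0]
finger_gap: 0.168
```

>>> send_rows --commands '[[[1.4,-2,0],0],[[0,0,-3],0],[[0,0,-3],0],[[0,0,-3],0],[[0,0,-2],0],[[0,0,0],0],[[0,0,0],0]]'

```text
time_s: 15.8
eef_pos: [0.4223, -0.2347, 0.1363]
orientation: [-3.106, -0.031, 1.601]
contact_force: [-0.4, 0.3, -0.1]
finger_gap: 0.164
```

```bash
cat > lens.py <<'E'
from h import *
import sys
np.set_printoptions(precision=4,suppress=True)
s=r.get_state();print(s["eef_pos"],s["orientation"],s["joints"])
p,d,c=snap("scene",sys.argv[1]); zt=s["eef_pos"][2]
uv=[(u,v) for u in range(125,190) for v in range(145,215)]
w=pts("scene",uv,depth=d,cal=c); e=s["eef_pos"]
k=(abs(w[:,2]-zt)<.016)&(np.hypot(w[:,0]-e[0]-.006,w[:,1]-e[1]+.083)<.036);w=w[k]
ce=w.mean(0);A=np.c_[w[:,:2]-ce[:2],np.ones(len(w))];q=np.linalg.lstsq(A,w[:,2],rcond=None)[0]
print(len(w),"mean",ce,"slopes",q,"circle",cv2.minEnclosingCircle(w[:,:2].astype(np.float32)),"off",ce-e)
cv2.imwrite(f"pics/{sys.argv[1]}c.png",cv2.resize(p[130:230,110:210],(500,500),interpolation=cv2.INTER_CUBIC)[:,:,::-1])
E
python3 lens.py s4
```

```text
[ 0.4223 -0.2347  0.1363] [-3.1062 -0.0312  1.6011] [-0.6714  0.0091  1.9437  0.0011  1.2359 -0.7026]
346 mean [ 0.4287 -0.3162  0.1355] slopes [-0.0545  0.0625  0.1355] circle ((0.4253844916820526, -0.31501975655555725), 0.0333949513733387) off [ 0.0064 -0.0815 -0.0008]
```

>>> send_rows --commands '[[[0,0,1],-8.5],[[0,0,0],-8.5],[[0,0,0],-8.5],[[0,0,0],-8.5],[[0,0,0],-8.5],[[0,0,0],-8.5],[[0,0,0],-8.5],[[0,0,0],-8.5],[[0,0,0],-8.5],[[0,0,0],-8.5],[[0,0,0],-8.5],[[0,0,0],-8.5]]'

```text
time_s: 17.05
eef_pos: [0.4337, -0.2426, 0.1701]
orientation: [-3.136, -0.042, -0.202]
contact_force: [-0.6, -1.0, -0.8]
finger_gap: 0.167
```

>>> send_rows --commands '[[[0,0,0],-8.5],[[0,0,0],-8.5],[[0,0,0],-8.5],[[0,0,0],-8.5],[[0,0,0],-8.5],[[0,0,0],-8.5],[[0,0,0],-8.5],[[0,0,0],-8.5],[[0,0,0],0],[[0,0,0],0]]'

```text
time_s: 18.05
eef_pos: [0.4426, -0.2482, 0.1906]
orientation: [-3.127, -0.07, -1.399]
contact_force: [-0.9, 0.1, -0.9]
finger_gap: 0.165
```

>>> send_rows --commands '[[[0,0,4],0],[[0,0,4],0],[[0,0,4],0],[[3.9,-3.1,0],0],[[3.9,-3.1,0],0],[[3.9,-3.1,0],0],[[3.9,-3.1,0],0],[[3.9,-3.1,0],0],[[3.9,-3.1,0],0],[[0,0,0],0],[[0,0,0],0]]'

```text
time_s: 19.15
eef_pos: [0.6773, -0.4358, 0.3185]
orientation: [-3.12, -0.078, -1.359]
contact_force: [-0.2, 0.5, -1.3]
finger_gap: 0.167
```

>>> send_rows --commands '[[[-3.9,3.1,0],0],[[-3.9,3.1,0],0],[[-3.9,3.1,0],0],[[-3.9,3.1,0],0],[[-3.9,3.1,0],0],[[-3.9,3.1,0],0],[[0,0,0],0],[[0,0,0],0]]'

```text
time_s: 19.95
eef_pos: [0.4352, -0.244, 0.3056]
orientation: [-3.126, -0.071, -1.342]
contact_force: [0.8, -0.3, -0.0]
finger_gap: 0.164
```

>>> send_rows --commands '[[[0,0,0],8.5],[[0,0,0],8.5],[[0,0,0],8.5],[[0,0,0],8.5],[[0,0,0],8.5],[[0,0,0],8.5],[[0,0,0],0],[[0,0,0],0]]'

```text
time_s: 20.75
eef_pos: [0.438, -0.2464, 0.3144]
orientation: [-3.124, -0.09, -0.439]
contact_force: [-0.5, -0.1, -0.3]
finger_gap: 0.168
```

```bash
python3 - <<'E'
from h import *
s=r.get_state();print(s["eef_pos"],s["orientation"],s["joints"],s["time_s"])
E
```

```text
[ 0.43801641 -0.24640705  0.3144231 ] [-3.12430093 -0.08952905 -0.43861529] [-0.69608958 -0.19376204  1.79319664  0.0397385   1.4600419   1.30977736] 20.75
```

>>> send_rows --commands '[[[0,0,-0.3],8.4],[[0,0,-0.3],8.4],[[0,0,-0.3],8.4],[[0,0,-0.3],8.4],[[0,0,-0.3],8.4],[[0,0,-0.3],8.4],[[0,0,-0.3],8.4],[[0,0,-0.3],8.4],[[0,0,-0.3],8.4],[[0,0,-0.3],8.4],[[0,0,-0.3],8.4],[[0,0,-0.3],8.4]]'

```text
time_s: 21.95
eef_pos: [0.441, -0.2481, 0.2814]
orientation: [-3.13, -0.092, 1.353]
contact_force: [1.0, -0.1, -0.9]
finger_gap: 0.163
```

>>> send_rows --commands '[[[0,0,-0.3],8.4],[[0,0,-0.3],8.4],[[0,0,-0.3],8.4],[[0,0,-0.3],8.4],[[0,0,-0.3],8.4],[[0,0,-0.3],8.4],[[0,0,-0.3],8.4],[[0,0,-0.3],8.4],[[0,0,0],0],[[0,0,0],0]]'

```text
time_s: 22.95
eef_pos: [0.4437, -0.2491, 0.2576]
orientation: [-3.127, -0.087, 2.544]
contact_force: [1.0, 0.3, -0.6]
finger_gap: 0.167
```

>>> send_rows --commands '[[[0,0,0],-4],[[0,0,0],2],[[0,0,0],-2],[[0,0,0],2],[[0,0,0],-2],[[0,0,0],2],[[0,0,0],-2],[[0,0,0],2],[[0,0,0],-2],[[0,0,0],2],[[0,0,0],-2],[[0,0,0],0]]'

```text
time_s: 24.15
eef_pos: [0.4447, -0.2509, 0.2607]
orientation: [-3.126, -0.081, 2.466]
contact_force: [0.1, -0.2, -0.2]
finger_gap: 0.169
```

>>> send_rows --commands '[[[0,0,-3],0],[[0,0,-3],0],[[0,0,-3],0],[[0,0,-1.5],0],[[0,0,0],0],[[0,0,0],0]]'

```text
time_s: 24.75
eef_pos: [0.4458, -0.2521, 0.1554]
orientation: [-3.125, -0.075, 2.471]
contact_force: [-0.2, -0.3, -0.0]
finger_gap: 0.168
```

>>> send_rows --commands '[[[0,0,0],8.5],[[0,0,0],8.5],[[0,0,0],-8.5],[[0,0,0],-8.5],[[0,0,0],8.5],[[0,0,0],8.5],[[0,0,0],-8.5],[[0,0,0],-8.5],[[0,0,0],8.5],[[0,0,0],8.5],[[0,0,0],-8.5],[[0,0,0],-8.5]]'

```text
time_s: 25.95
eef_pos: [0.4553, -0.2592, 0.1766]
orientation: [-3.121, -0.045, 2.486]
contact_force: [-0.6, -0.4, -0.9]
finger_gap: 0.166
```

>>> send_rows --commands '[[[0,0,0],-8.5],[[0,0,0],-8.5],[[0,0,0],-8.5],[[0,0,0],-8.5],[[0,0,0],8.5],[[0,0,0],8.5],[[0,0,0],-8.5],[[0,0,0],-8.5],[[0,0,0],8.5],[[0,0,0],8.5],[[0,0,0],-8.5],[[0,0,0],-8.5]]'

```text
time_s: 27.15
eef_pos: [0.4646, -0.2667, 0.1999]
orientation: [-3.134, -0.015, 1.888]
contact_force: [1.3, -0.7, -1.2]
finger_gap: 0.162
```

>>> send_rows --commands '[[[0,0,0],8.5],[[0,0,0],-8.5],[[0,0,0],-8.5],[[0,0,0],8.5],[[0,0,0],8.5],[[0,0,0],-8.5],[[0,0,0],-8.5],[[0,0,0],0]]'

```text
time_s: 27.95
eef_pos: [0.4701, -0.2712, 0.2155]
orientation: [3.137, 0.004, 1.743]
contact_force: [-0.5, -0.5, 0.0]
finger_gap: 0.168
```

>>> send_rows --commands '[[[-3,1.8,0],0],[[-2.9,1.8,-2],0],[[0,0,-3],0],[[0,0,-2.5],0],[[0,0,0],0],[[0,0,0],0]]'

```text
time_s: 28.55
eef_pos: [0.4125, -0.2367, 0.1463]
orientation: [3.129, 0.014, 1.767]
contact_force: [-0.2, -0.6, -0.5]
finger_gap: 0.162
```

```bash
sed -i 's/-e\[0\]-.006,w\[:,1\]-e\[1\]+.083/-e[0]-.014,w[:,1]-e[1]+.082/' lens.py; python3 lens.py s5
```

```text
[ 0.4125 -0.2367  0.1463] [3.1293 0.0135 1.7666] [-0.6877 -0.0767  2.0061  0.001   1.1939 -0.884 ]
342 mean [ 0.4321 -0.3168  0.1489] slopes [-0.0073  0.0187  0.1489] circle ((0.43061086535453796, -0.31521549820899963), 0.03317965194582939) off [ 0.0196 -0.0801  0.0026]
```

View pics/s5c.png

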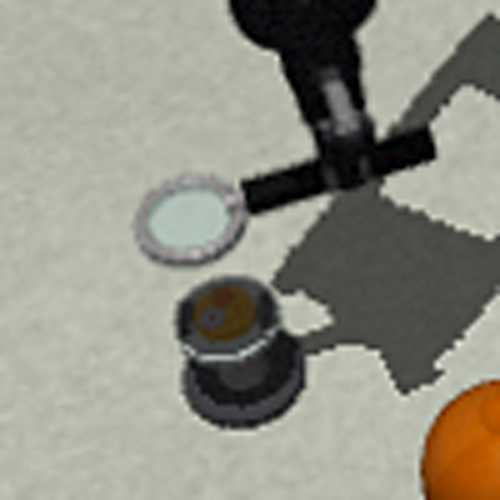

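Scene crop: lens ring centre is at crop (191,218) and the stand's movement at (225,310). The lens is now within about 1° of level and sits slightly +x of the stand.

>>> send_rows --commands '[[[-0.4,0.15,-1],0],[[0,0,-2],0],[[0,0,-1.5],0],[[0,0,0],0],[[0,0,0],0]]'

```text
time_s: 29.1
eef_pos: [0.4117, -0.2382, 0.1054]
orientation: [3.123, 0.022, 1.77]
contact_force: [-0.4, -0.1, -0.5]
finger_gap: 0.163
```

>>> send_rows --commands '[[[-0.4,0.3,-0.8],0],[[0,0,-0.8],0],[[0,0,0],0],[[0,0,0],0]]'

```text
time_s: 29.5
eef_pos: [0.4085, -0.2359, 0.0903]
orientation: [3.121, 0.024, 1.771]
contact_force: [-0.0, 0.1, -0.6]
finger_gap: 0.164
```

```bash
python3 lens.py s6
```

```text
[ 0.4085 -0.2359  0.0903] [3.1207 0.0245 1.7705] [-0.6917 -0.019   2.068   0.001   1.0605 -0.8922]
345 mean [ 0.428  -0.3166  0.0944] slopes [-0.0243 -0.0096  0.0944] circle ((0.4250141680240631, -0.31525230407714844), 0.033954694867134094) off [ 0.0195 -0.0807  0.0041]
```

View pics/s6c.png

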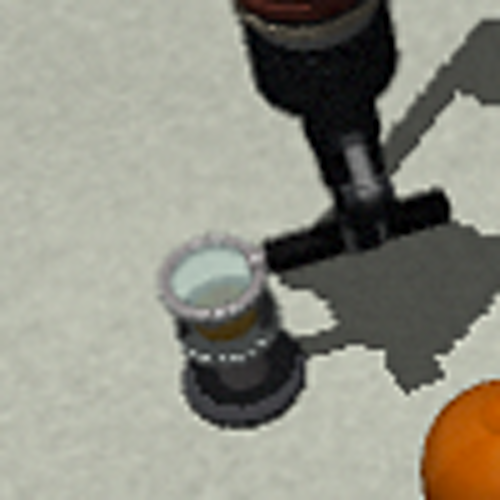

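The lens sits over the stand, at crop (213,277) above the movement at (228,325). Centred; the underside is about 19 mm above the movement, so 0.9 cm more to go.

>>> send_rows --commands '[[[0,0,-0.5],0],[[0,0,-0.4],0],[[0,0,0],0],[[0,0,0],0],[[0,0,0],0]]'

```text
time_s: 30.05
eef_pos: [0.4088, -0.2361, 0.0809]
orientation: [3.12, 0.025, 1.771]
contact_force: [-0.2, -0.3, -1.2]
finger_gap: 0.165
```

```bash
python3 lens.py s7; python3 - <<'E'
from h import *
a,d,c=snap("top","top7")
cv2.imwrite("pics/c7.png",a[60:380,60:460,::-1])
b=cv2.imread("pics/s7.png")[:,:,::-1]
cv2.imwrite("pics/c7.png",np.hstack([a[60:340,60:450],b[80:360,100:500]])[:,:,::-1])
E
```

```text
[ 0.4088 -0.2361  0.0809] [3.1204 0.0249 1.7707] [-0.6917 -0.0032  2.0729  0.001   1.0392 -0.8923]
346 mean [ 0.4283 -0.3169  0.085 ] slopes [-0.0177 -0.0016  0.085 ] circle ((0.42676979303359985, -0.31554388999938965), 0.033507052809000015) off [ 0.0195 -0.0808  0.0041]
```

View pics/c7.png

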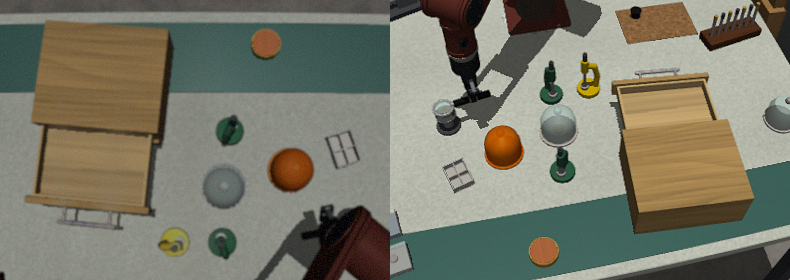

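The drawer is open, the row, tray and domes are where they were, and the lens is over the stand with its underside at about 76 mm. Handing in.

```bash
python3 -c "
from cell import r
print(r.get_state()['contact_force']); print(r.hand_in())"
```

```text
[-0.26874569 -0.40812661  0.71235459]
the job is handed in; nothing more can be done
None
```

I opened the top drawer about 16 cm by its handle and left it open. I then took the magnifier out by its handle and carried it over the row with the gripper tip at z ≥ 0.23 m. I handed in at about 30 s, still holding the lens over the movement.

**Last checks**
- **Height:** the lens top read z = 0.085 m, so its underside is about 0.076 m, roughly 10 mm above the movement.
- **Centring:** in the scene camera the lens centre and the stand centre agree within about 4 mm. The top and scene cameras disagreed on the stand's x by 3–5 mm, so I aimed between them.
- **Level:** the lens is within about 1° of level by depth. The gripper's own change of tilt since the grasp suggests about 2.5°, a mismatch I put down to a slight droop of the magnifier in the grip.
- **Contact:** the contact force was about 1 N, so nothing is being touched. The presses, dome, tray and look-alikes appear unmoved in the last picture.

**Extra motion:** the tool drifted about 4° off level after the carry. I swung and turned the held magnifier beside and above the stand to bring it back to level, about 12 s of motion that touched nothing.

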